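Lay the slide box down and push it home at the reader

ROBOT

A 6-joint arm with a two-finger parallel gripper is mounted at the origin on the work surface. World frame = base frame: x ahead of the robot, y to its left, z up, the work surface at z = 0. Lengths are in m, angles in rad, forces in N, time in s.
With the tool pointing down it reaches from about 0.275 to 0.85 m from the base axis. Payload 19 kg.
Tool frame: the origin (TCP) lies at the very end of the fingers, on their centre line; the grasp point (between the pads) lies 19 mm behind it (r.grip_depth is the distance from the TCP to the grasp point, in m); z points along the fingers, x is the direction in which the jaws open and shut, and the axes are right-handed (so a half turn about z gives the same grasp; the last joint's range is limited). The gripper opens to 85 mm and grips with 20 to 120 N. Pads are 22 mm wide; open, the fingers measure 114 mm over their backs; the gripper's body (76 mm by 85 mm) begins 54 mm behind the grasp point. The pads swing forward as they close: fully open they stand 13 mm farther back than shut.
Start: joints at [1.182, 0.15, 1.437, -0, 1.554, -0.134], TCP at [0.145, 0.556, 0.231] pointing down, gripper open.
Joint ranges: [-2.8, 2.8], [-0.68, 2.1], [0.12, 2.68], [-1.39, 4.53], [0.16, 2.79], [-2.81, 2.81]. Speed limits (rad/s): [1.89, 1.89, 2.22, 3.01, 3.01, 3.01].

INTERFACE

Orientations are given as [roll, pitch, yaw] about the fixed x, y, z axes, in that order (R = Rz(yaw) Ry(pitch) Rx(roll)).
In Python, from station import r gives the robot as it stands. The module is installed in compiled form; this text tells all that it offers.
- The arm moves only by the tool arm_command, never from a script. Its argument "steps" is a list of rows, each a list of 5 numbers: the shift along the tool's x, y, z in cm, then the turn about the tool's z in degrees, then the opening in per cent of the stroke, from 0 (shut) to 100 (fully open). A call has 1 to 12 rows; each row is the pose to reach, as a shift and turn from the pose commanded when the call began, along the tool's axes at that moment; what a row does not reach only later rows make up. A row lasts 1/10 s, in which the tool goes at most 50 mm and 8.59 degrees, less where a joint would pass 70% of its speed; a pose out of reach is approached as far as the arm can. A call with a gripper value outside its range is refused whole. The fingers move at their own pace and stop on an object; the grip force is fixed at half the most. Time passes only in rows, so rows that repeat a pose let the fingers close. It gives the time, the measured TCP pose, the force and the opening at its end, in the units of the state.
- r.get_state(): the state, without advancing time (a new reading comes with each control period).
- r.camera(name): name is "scene" or "top" or "wrist"; returns a dict with "image" (400x640x3 uint8, red, green, blue), "fx", "fy", "cx", "cy" (pixels), "world_to_cam" (4x4, takes a point from world to camera coordinates); the wrist camera has in their place "T_tool_cam" (4x4, takes a point from camera to tool coordinates, whose origin is the TCP and whose axes are the tool frame's). Camera axes: x right, y up, looking along -z (the intrinsics and any distortion apply to the point x, -y, -z); pixel columns grow to the right and rows downward; lengths in m; the calibration is good to about 2 mm. A picture is of the moment at which its call begins: read the wrist's pose just before it. There is no depth.
- r.close_job(): hands the job in, once; it reports no verdict.
The state is a dict: "time_s": time; "qpos": joint angles; "qd": joint speeds; "joint_efforts": joint torques, N m; "tool_pos": TCP position; "eef_rot": TCP orientation; "contact_force": force on the tool from outside, world axes, zero at the start; "torque": the same for the moment, N m; "opening": finger opening in m.
Only numpy, scipy, OpenCV 4.12 (cv2) and the standard library are available. Lean on these libraries where they do the work, as an engineer would, in place of code of your own. Each camera call takes 0.05 s, during which the arm holds its last target. There are 200 camera calls.

TASK

Push the standing slide box over so that it lies flat on the bench on its orange base with the white lid up, then push it along the bench until its leading side is flush against the blue stop rail of the reader. Only push it: do not pick it up off the bench, and leave the jars, cup, rack, tape and case where they are.

Things in the scene. Friction and masses are not known exactly. Their poses are not given: they have to be found in the camera images.
- slidebox_mid (a point): Centre of the slide box: closed, 36 x 110 x 90 mm, about 0.25 kg, loose; half orange base, half white lid with a blue patch. Starts on edge, 90 mm tall and 36 mm thick, white face roughly to the robot. x: out of the white face (18 mm away), up when laid; y: along the 110 mm; z: along the 90 mm, up at the start. Pushed high on the white face it tips away, for good once its top has gone 35 mm.
- rail_mid (a point): Middle of the near face of the blue stop rail, 14 mm up: a fixed straight bar 300 mm long, 28 mm high, in front of the white reader (260 mm wide, 96 mm high, beginning 110 mm behind this face; fixed). x: level, square into the rail, away from the robot; y: along the rail. A box lying flush has its centre 45 mm before this face.
- bottle_a_mid (a point): Bystander, to be left alone: clear sample jar with a yellow screw cap, 52 mm across, 105 mm tall; loose. This point is its centre, half-way up.
- bottle_b_mid (a point): Bystander, to be left alone: second clear sample jar with a yellow cap, 52 mm across, 105 mm tall; loose. This point is its centre, half-way up.
- tuberack_mid (a point): Bystander, to be left alone: green tube rack with white tube caps, 50 x 100 x 45 mm high; loose. This point is its centre, half-way up.
- tape_case_mid (a point): Bystander, to be left alone: blue plastic case, 60 x 45 x 30 mm high; loose. This point is its centre, half-way up.
- cup_mid (a point): Bystander, to be left alone: orange plastic cup, open on top, 64 mm across, 70 mm tall; loose. This point is its centre, half-way up.
- tape_mid (a point): Bystander, to be left alone: white roll of tape lying flat, 64 mm across, 24 mm high; loose. This point is its centre, half-way up.
There are look-alikes about, which are no part of the job. Leave any pink look-alike of the part that bears slidebox_mid alone.

How it is judged:
By the outcome, as a careful person would: the job done as asked, in the order asked, and still so for the second after the job is handed in, with the robot touching nothing.
It also fails if it takes over 54 s, if anything falls off the work surface, if the arm or the gripper's body presses on something with over 40 N, if the wrist force passes 120 N, or if a joint passes its speed limit or range.

## Working session

There is one attempt and no reset: what is moved stays moved. The work goes in short steps, Python scripts to look and compute and a tool call to move; the robot and the scene stay as the last step left them, time stands still between calls to the robot, and variables do not carry over. Pictures are saved under pics/ and viewed, about 8 in all and at most 12, crops included, and the job is handed in when it is done.

Besides the shell and the picture viewer there is one more tool, called after ">>>" as a command line: name --pt "numbers of a row" for each row, then --argument value for the rest. arm_command: Moves the arm, as the interface text tells. Its arguments: {"type":"object","properties":{"steps":{"type":"array"}},"required":["steps"]}

```bash
mkdir -p pics
cat > h.py <<'E'
import numpy as np,cv2
from station import r
def snap(name,fn):
    c=r.camera(name); cv2.imwrite('pics/'+fn,c['image'][:,:,::-1]); 
    return c
def ray(c,u,v,z):
    # world point on plane z
    T=np.array(c['world_to_cam']);R=T[:3,:3];t=T[:3,3]
    d=np.array([(u-c['cx'])/c['fx'],-(v-c['cy'])/c['fy'],-1.])
    o=-R.T@t; d=R.T@d
    return o+d*(z-o[2])/d[2]
E
python3 - <<'E'
from h import *
import pickle
s=r.get_state();print(s)
cs={n:snap(n,n+'0.png') for n in('scene','top')}
pickle.dump(cs,open('c0.pkl','wb'))
for n,c in cs.items():print(n,{k:v for k,v in c.items() if k!='image'})
E
```

```text
{'time_s': 0.0, 'qpos': array([ 1.18196865e+00,  1.50982779e-01,  1.43804437e+00,  2.63452478e-05,
        1.55377611e+00, -1.34021135e-01]), 'qd': array([ 0.00094364, -0.00034395,  0.00037278,  0.00250787,  0.0011619 ,
        0.00082571]), 'joint_efforts': array([ 2.45761810e-03, -7.13060045e+01, -5.70881331e+01,  2.80816224e-06,
        8.70420918e-03,  5.80692631e-05]), 'tool_pos': array([0.14486246, 0.5562    , 0.23067065]), 'eef_rot': array([-3.14140479e+00,  1.19622716e-03,  1.31598943e+00]), 'contact_force': array([-0.19501345, -0.30015288,  0.07462265]), 'torque': array([-0.04124313, -0.00385   , -0.00773734]), 'opening': 0.08549025741259807}
scene {'fx': 478.3149713046321, 'fy': 478.3149713046321, 'cx': 320.01969024329264, 'cy': 205.2701549715816, 'world_to_cam': array([[ 0.72409905,  0.68942155,  0.0194548 , -0.39436869],
       [-0.43835232,  0.43825729,  0.7847151 ,  0.17130473],
       [ 0.53247329, -0.57673952,  0.61955122, -1.48925979],
       [ 0.        ,  0.        ,  0.        ,  1.        ]])}
top {'fx': 448.3695802161961, 'fy': 448.3695802161961, 'cx': 320.64817775164875, 'cy': 194.98927472018656, 'world_to_cam': array([[-5.67878403e-02, -9.98386269e-01,  1.33426889e-06,
         4.41142148e-02],
       [ 9.74687771e-01, -5.54395891e-02,  2.16587628e-01,
        -5.57211562e-01],
       [-2.16238040e-01,  1.23008441e-02,  9.76263181e-01,
        -1.01605703e+00],
       [ 0.00000000e+00,  0.00000000e+00,  0.00000000e+00,
         1.00000000e+00]])}
```

View pics/scene0.png

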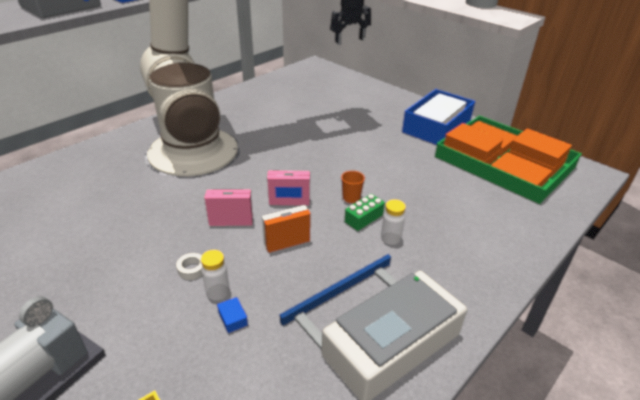

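View pics/top0.png

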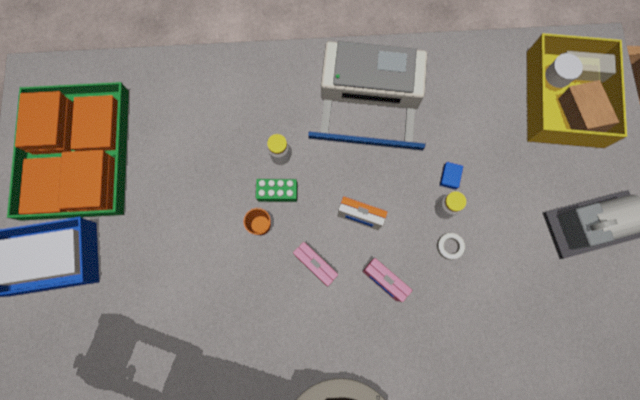

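The scene shows the orange/white box at scene (287,230), top (363,212). Two pink look-alikes stand nearer the robot at top (316,264) and (387,280). Only the first is orange and white, so it is the one meant. I'll confirm it and measure in an enlarged crop.

Run:
```python
import cv2
a=cv2.imread('pics/top0.png')[120:300,235:475]
cv2.imwrite('pics/crop0.png',cv2.resize(a,None,fx=3.3,fy=3.3,interpolation=cv2.INTER_CUBIC))
```

```text
(no output)
```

View pics/crop0.png

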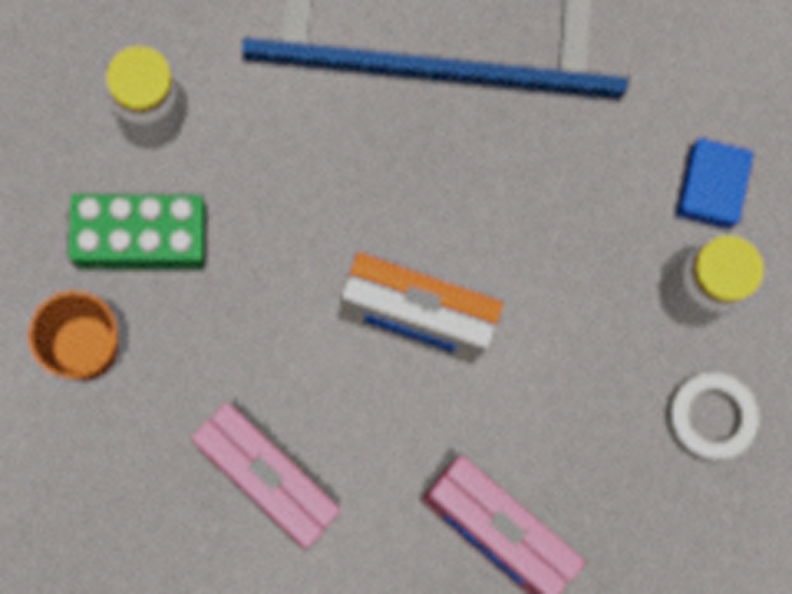

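Run:
```python
from h import *
import pickle
c=pickle.load(open('c0.pkl','rb'))['top']
P=lambda x,y,z:ray(c,235+x/3.3-.35,120+y/3.3-.35,z)
def pr(n,p):print(n,p.round(4))
B=[P(x,y,.09) for x,y in((357,255),(503,300),(490,346),(343,295))]
for b in B:pr('box',b)
pr('ctr',sum(B)/4)
d=(B[0]-B[1])+(B[3]-B[2]); print('yaw of y axis minus90',np.degrees(np.arctan2(d[1],d[0]))-90, [np.linalg.norm(B[i]-B[i-1]).round(4) for i in range(4)])
for z,a in((0,((244,61),(622,98))),(.028,((244,53),(625,90))),(.028,((246,39),(628,77)))):
    p,q=[P(*t,z) for t in a]; d=p-q
    pr('rail',(p+q)/2);print(np.degrees(np.arctan2(d[1],d[0]))-90,np.linalg.norm(d))
for n,x,y,z in(('jarA',139,77,.105),('jarB',729,268,.105),('cup',75,335,.07),('tape',714,415,.024),('caseTL',698,140,.03),('caseBL',680,216,.03),('rackBR',203,262,.045),('rackTR',203,195,.045),('pinkR',507,525,.09),('pinkRtop',460,457,.09),('pinkL',266,474,.09),('pinkLr',338,508,.09),('pinkLt',230,402,.09)):pr(n,P(x,y,z))
```

```text
box [ 0.5449 -0.0387  0.09  ]
box [ 0.5067 -0.1389  0.09  ]
box [ 0.4748 -0.1269  0.09  ]
box [ 0.5167 -0.0269  0.09  ]
ctr [ 0.5108 -0.0828  0.09  ]
yaw of y axis minus90 -21.788908766874755 [np.float64(0.0305), np.float64(0.1072), np.float64(0.0342), np.float64(0.1085)]
rail [ 0.7024 -0.1134  0.    ]
-9.142040156897338 0.29964081404565185
rail [ 0.6993 -0.1116  0.028 ]
-9.103200889480817 0.2947584436470996
rail [ 0.7102 -0.1144  0.028 ]
-9.25747797976669 0.29620169639937166
jarA [0.6806 0.1093 0.105 ]
jarB [ 0.5177 -0.2954  0.105 ]
cup [0.5023 0.1646 0.07  ]
tape [ 0.424  -0.2968  0.024 ]
caseTL [ 0.6324 -0.3079  0.03  ]
caseBL [ 0.5739 -0.2873  0.03  ]
rackBR [0.5557 0.0723 0.045 ]
rackTR [0.6067 0.07   0.045 ]
pinkR [ 0.3517 -0.1278  0.09  ]
pinkRtop [ 0.3992 -0.0997  0.09  ]
pinkL [0.3953 0.0339 0.09  ]
pinkLr [ 0.3696 -0.0138  0.09  ]
pinkLt [0.446  0.0561 0.09  ]
```

Crop confirms the box: orange far half, white half with a blue patch towards the robot. It is at (0.511,-0.083), push direction about -22°, and the rail normal is about -9°. Moving to stand in front of the white face.

>>> arm_command --pt "-52 46.7 0 7.2 60" --pt "-52 46.7 0 7.2 60" --pt "-52 46.7 0 7.2 60" --pt "-52 46.7 0 7.2 60" --pt "-52 46.7 0 7.2 60" --pt "-52 46.7 0 7.2 60" --pt "-52 46.7 0 7.2 60" --pt "-52 46.7 0 7.2 60" --pt "-52 46.7 0 7.2 60" --pt "-52 46.7 0 7.2 60" --pt "-52 46.7 0 7.2 60" --pt "-52 46.7 0 7.2 60"

```text
time_s: 1.3
tool_pos: [0.4207, 0.0212, 0.2314]
eef_rot: [3.141, -0.0, 1.19]
contact_force: [0.7, 1.5, 0.3]
opening: 0.051
```

>>> arm_command --pt "-3 3 0 0 60" --pt "-3 3 0 0 60" --pt "-3 3 0 0 60" --pt "-3 3 0 0 60"

```text
time_s: 1.7
tool_pos: [0.4368, -0.015, 0.2312]
eef_rot: [-3.141, -0.0, 1.191]
contact_force: [0.0, 0.5, -0.2]
opening: 0.0514
```

>>> arm_command --pt "-3.6 4.5 0 0 60" --pt "-3.6 4.5 0 0 60" --pt "-3.6 4.5 5 0 60" --pt "-3.6 4.5 9 0 60" --pt "-3.6 4.5 13 0 60" --pt "-3.6 4.5 16.3 0 60" --pt "-3.6 4.5 16.3 0 60" --pt "-3.6 4.5 16.3 0 60"

```text
time_s: 2.5
tool_pos: [0.4657, -0.0651, 0.0694]
eef_rot: [3.142, 0.0, 1.192]
contact_force: [0.3, -0.1, 0.2]
opening: 0.051
```

Run:
```python
from h import *
s=r.get_state();print(s['tool_pos'],s['eef_rot'])
a=snap('top','t1.png')['image'];b=snap('scene','s1.png')['image']
z=lambda i:cv2.resize(i,(400,300),interpolation=cv2.INTER_CUBIC)
cv2.imwrite('pics/m1.png',np.hstack([z(a[150:300,265:465]),z(b[130:280,190:390])])[:,:,::-1])
```

```text
[ 0.46568866 -0.06505364  0.06937486] [3.14152253e+00 5.19457788e-05 1.19154175e+00]
```

View pics/m1.png

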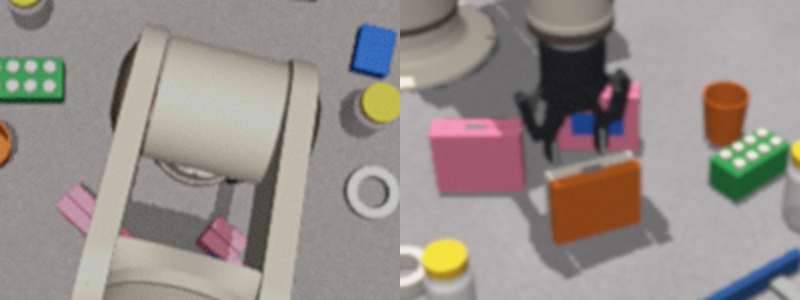

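Top (arm) and scene views: the fingers stand squarely behind the white face, centred on it, above box scene-crop (595,200). Tipping now.

>>> arm_command --pt "0 1 0 0 60" --pt "0 1.8 0 0 60" --pt "0 2.3 0 0 60" --pt "0 2.8 0 0 60" --pt "0 3.3 0 0 60" --pt "0 3.8 0 0 60" --pt "0 3.8 0 0 60"

```text
time_s: 3.3
tool_pos: [0.5013, -0.0801, 0.0682]
eef_rot: [3.142, 0.0, 1.19]
contact_force: [-1.5, -1.0, -0.7]
opening: 0.0512
```

Run:
```python
from h import *
b=snap('scene','s2.png')['image'];a=snap('wrist','w2.png')['image']
z=lambda i:cv2.resize(i,(400,300),interpolation=cv2.INTER_CUBIC)
cv2.imwrite('pics/m2.png',np.hstack([z(a),z(b[130:280,190:390])])[:,:,::-1])
```

```text
(no output)
```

View pics/m2.png

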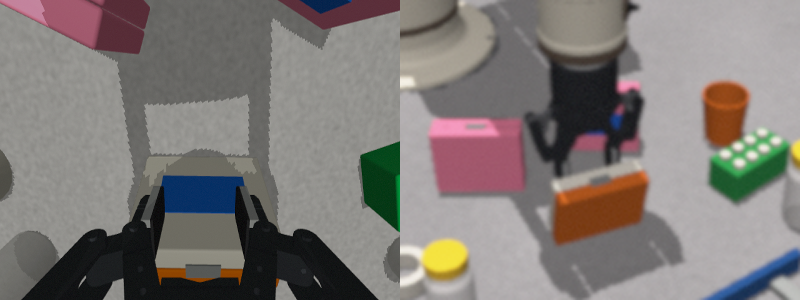

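The wrist view shows both fingers on the white lid either side of the blue patch (205,195), and the box is leaning away. I'll keep pushing.

>>> arm_command --pt "0 0.6 0 0 60" --pt "0 1.2 0 0 60" --pt "0 1.8 0 0 60" --pt "0 2.4 0 0 60" --pt "0 3 0 0 60" --pt "0 3.6 0 0 60" --pt "0 3.6 0 0 60" --pt "0 3.6 0 0 60" --pt "0 3.6 0 0 60" --pt "0 3.6 0 0 60"

```text
time_s: 4.4
tool_pos: [0.5341, -0.0932, 0.0684]
eef_rot: [3.142, 0.0, 1.19]
contact_force: [0.8, 0.3, -0.2]
opening: 0.0513
```

Run:
```python
from h import *
b=snap('scene','s3.png')['image'];a=snap('wrist','w3.png')['image']
z=lambda i:cv2.resize(i,(400,300),interpolation=cv2.INTER_CUBIC)
cv2.imwrite('pics/m3.png',np.hstack([z(a),z(b[160:310,210:410])])[:,:,::-1])
```

```text
(no output)
```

View pics/m3.png

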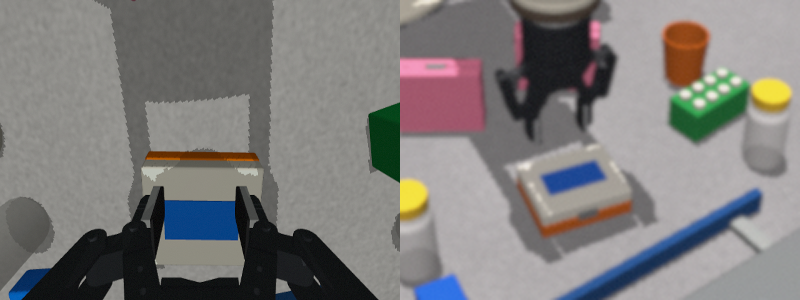

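The box lies flat, white lid up, orange base down. Rear bottom edge is at wrist-crop (148,152)-(258,153). I'll locate it.

Run:
```python
from h import *
from scipy.spatial.transform import Rotation as Ro
s=r.get_state();c=r.camera('wrist')
W=np.eye(4);W[:3,:3]=Ro.from_euler('xyz',s['eef_rot']).as_matrix();W[:3,3]=s['tool_pos']
d=dict(c);d['world_to_cam']=np.linalg.inv(W@np.array(c['T_tool_cam']))
p,q=[ray(d,x*1.6,y*4/3,0) for x,y in((148,152),(258,153))]
print(p,q,np.linalg.norm(p-q)); e=p-q;print(np.degrees(np.arctan2(e[1],e[0])))
T=W[:3,:3].T; print('rel tool',T@(p-W[:3,3]),T@(q-W[:3,3]))
```

```text
[ 5.09637280e-01 -1.40283004e-01  2.77555756e-17] [ 0.55260083 -0.03498139  0.        ] 0.11372905123123138
-112.19569019379176
rel tool [-0.05279394 -0.00526553  0.06839344] [ 0.06093234 -0.00447229  0.0683822 ]
```

>>> arm_command --pt "0.4 -1.7 0 0 60" --pt "0.4 -3.4 0 0 60" --pt "0.4 -3.4 0 0 60" --pt "0.4 -3.4 2 0 60" --pt "0.4 -3.4 4 0 60" --pt "0.4 -3.4 5.6 0 60" --pt "0.4 -3.4 5.6 0 60" --pt "0.4 -2.8 5.6 0 60" --pt "0.4 -2.2 5.6 0 60" --pt "0.4 -1.6 5.6 0 60" --pt "0.4 -1.0 5.6 0 60" --pt "0.4 -0.5 5.6 0 60"

```text
time_s: 5.75
tool_pos: [0.5317, -0.0879, 0.0126]
eef_rot: [3.141, 0.0, 1.19]
contact_force: [-2.3, 0.3, 2.4]
opening: 0.0512
```

>>> arm_command --pt "0 0.5 0 0 60" --pt "0 1 0 -1.5 60" --pt "0.1 1.5 0 -3 60" --pt "0.2 2 0 -4.5 60" --pt "0.2 2.5 0 -6 60" --pt "0.3 3 0 -7.5 60" --pt "0.4 3.5 0 -9 60" --pt "0.5 4 0 -10.5 60" --pt "0.6 4.5 0 -12 60" --pt "0.7 5 0 -12.7 60" --pt "0.7 5 0 -12.7 60"

```text
time_s: 6.85
tool_pos: [0.5808, -0.0999, 0.0123]
eef_rot: [3.141, 0.0, 1.413]
contact_force: [-0.4, -0.2, -0.5]
opening: 0.051
```

Run:
```python
from h import *
b=snap('scene','s4.png')['image'];a=snap('wrist','w4.png')['image']
z=lambda i:cv2.resize(i,(400,300),interpolation=cv2.INTER_CUBIC)
cv2.imwrite('pics/m4.png',np.hstack([z(a),z(b[180:330,240:440])])[:,:,::-1])
```

```text
(no output)
```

View pics/m4.png

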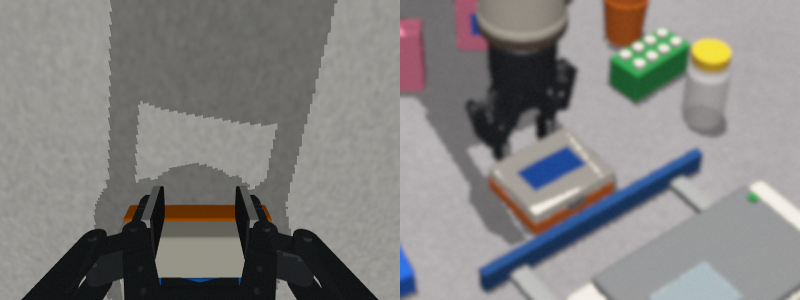

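The box has turned square to the rail with about 2 cm to go. Advancing, then closing in while watching the force.

>>> arm_command --pt "0 0.5 0 0 60" --pt "0 1.0 0 0 60" --pt "0 1.4 0 0 60" --pt "0 1.7 0 0 60" --pt "0 1.7 0 0 60"

```text
time_s: 7.45
tool_pos: [0.5973, -0.1025, 0.0123]
eef_rot: [3.141, 0.0, 1.412]
contact_force: [-0.1, 0.0, 0.3]
opening: 0.0511
```

>>> arm_command --pt "0 0.1 0 0 60" --pt "0 0.2 0 0 60" --pt "0 0.2 0 0 60"

```text
time_s: 7.75
tool_pos: [0.5989, -0.1028, 0.0123]
eef_rot: [3.141, 0.0, 1.412]
contact_force: [0.6, -0.5, 0.2]
opening: 0.0515
```

>>> arm_command --pt "0 0.1 0 0 60" --pt "0 0.2 0 0 60" --pt "0 0.2 0 0 60"

```text
time_s: 8.05
tool_pos: [0.5998, -0.1028, 0.0123]
eef_rot: [-3.139, -0.0, 1.412]
contact_force: [-10.6, 2.1, 6.4]
opening: 0.051
```

>>> arm_command --pt "0 0.1 0 0 60" --pt "0 0.1 0 0 60" --pt "0 0.1 0 0 60"

```text
time_s: 8.35
tool_pos: [0.5999, -0.1028, 0.0122]
eef_rot: [-3.137, -0.0, 1.412]
contact_force: [-20.1, 4.2, 13.2]
opening: 0.0515
```

Run:
```python
from h import *
b=snap('scene','s5.png')['image']
cv2.imwrite('pics/m5.png',cv2.resize(b[200:330,260:420],(800,600)[:1]+(600,),interpolation=cv2.INTER_CUBIC)[:,:,::-1])
```

```text
(no output)
```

View pics/m5.png

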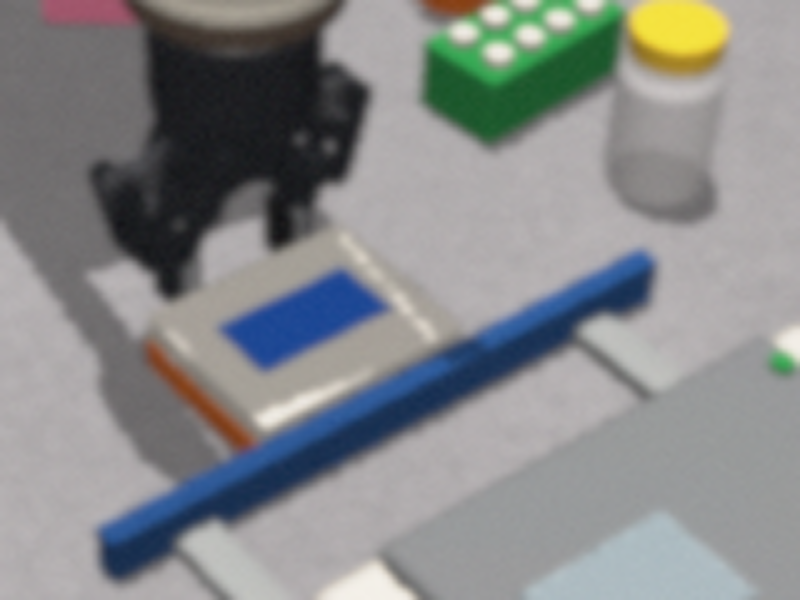

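The box's front edge lies along the rail from (250,445) to (460,340), looking flush. Backing off straight, then up and away.

>>> arm_command --pt "0 -0.3 0 0 60" --pt "0 -1 0 0 60" --pt "0 -3 0 0 60" --pt "0 -5 0 0 60" --pt "0 -5 -4 0 60" --pt "0 -5 -9 0 60" --pt "0 -5 -14 0 60" --pt "0 -5 -18 0 60" --pt "0 -8 -20 0 60" --pt "0 -12 -20 0 60" --pt "0 -16 -20 0 60" --pt "0 -19 -20 0 60"

```text
time_s: 9.6
tool_pos: [0.4122, -0.0727, 0.2122]
eef_rot: [3.141, 0.0, 1.412]
contact_force: [0.4, -0.4, 1.0]
opening: 0.0511
```

>>> arm_command --pt "3 -2 0 0 60" --pt "8 -3 0 0 60" --pt "13 -3 0 0 60" --pt "18 -3 0 0 60" --pt "23 -3 0 0 60" --pt "28 -3 0 0 60" --pt "28 -3 0 0 60" --pt "28 -3 0 0 60" --pt "28 -3 0 0 60"

```text
time_s: 10.5
tool_pos: [0.4287, 0.2073, 0.2122]
eef_rot: [3.141, 0.0, 1.412]
contact_force: [-0.1, -0.5, -0.2]
opening: 0.0515
```

Run:
```python
from h import *
import pickle
s=r.get_state();print(s['tool_pos'],s['contact_force'])
c=snap('top','t6.png');pickle.dump({k:v for k,v in c.items()},open('c6.pkl','wb'))
a=c['image']
cv2.imwrite('pics/m6.png',cv2.resize(a[120:280,260:420],(600,600),interpolation=cv2.INTER_CUBIC)[:,:,::-1])
b=pickle.load(open('c0.pkl','rb'))['top']['image']
d=cv2.absdiff(a,b).max(2)
for n,x,y in(('jarA',277,150),('jarB',453,205),('cup',258,222),('tape',451,246),('case',452,175),('rack',276,190),('pinkR',387,280),('pinkL',316,264)):
    print(n,d[y-14:y+14,x-14:x+14].mean().round(1))
```

```text
[0.42869609 0.20725788 0.21224085] [-0.13283492 -0.4681852  -0.17024409]
jarA 3.4
jarB 3.4
cup 32.4
tape 2.7
case 4.1
rack 8.3
pinkR 3.0
pinkL 3.8
```

View pics/m6.png

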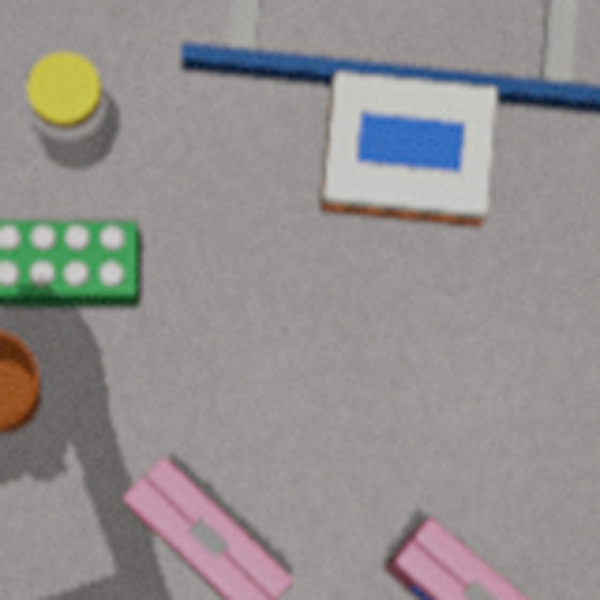

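The top view shows the box lid up, its front edge (337,71)-(498,87) along the rail at the same slope. The bystanders are unmoved; only the arm's shadow falls on the cup. Handing in.

```bash
python3 -c "
from station import r
print(r.close_job())"
```

```text
the job is handed in; nothing more can be done
None
```

I tipped the slide box over onto its orange base with both fingers high on the white face. I then pushed it along the bench from behind, turning it about 13° on the way, until it met the blue rail. After that I backed off and handed the job in at about 10.5 s.

**Contact:** the force on the tool rose to about 20 N against the rail (about 24 N in all, with 13 N of it upward) as the box stopped moving.

**Flushness:** in the last top view the lid is up and the box's front edge slopes about 5.7° in the image, against about 5.8° for the rail. The rear edge read about 5.0°, which is within how well I can read the pixels. I judged flushness from the picture and the force, and did not measure the gap itself.

**Bystanders:** comparing top views before and after, the jars, tape, case and both pink boxes show no change. The cup differed by 32 and the rack by 8, on the same scale where the others gave about 3. The arm's shadow falls on the cup in that picture and reaches the rack. Neither looked moved, and the arm never went near them at bench height.

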